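# Close the weight case with its slide lid

### The job

Close the wooden weight case with its blue slide lid. The lid lies flat on the marble slab and lies too flat to be got hold of there: press on it lightly and slide it out over the slab's front edge until it overhangs enough to pinch by its sides, without letting it fall. Then feed its rounded end into the grooves of the case and push it gently fully home, flush with the case's front. The acrylic is brittle, so never force it, do not shove the case about, and leave the other things alone.

Things in the scene. Friction and masses are not known exactly. Their poses are not given: they have to be found in the camera images.
- lid: blue acrylic slide lid, flat, 122 x 56 x 4 mm, about 50 g, loose. Origin: centre of its underside; x along its length to the nose (the end with 8 mm rounded corners, which enters the case), y across, z up. It starts flat on the marble slab, its square outer end (three short white grip lines on top) towards the robot and the slab's front edge
- lid_outer_end (a point): middle of the lid's square outer end face, at half thickness (61 mm behind the lid's origin, 2 mm above its underside)
- lid_nose (a point): middle of the lid's nose end, at half thickness (61 mm ahead of the lid's origin)
- slab: beige marble slab, 262 (x) x 202 (y) x 18 (z) mm, fixed, at the bench's front on levelling feet that hold its underside 4 to 8 mm above the bench (z = 0). Origin: centre of its underside; its y axis points towards the robot, so its front edge is the face at y = +101 mm; x runs along that edge to the robot's left, z up. The bench's own front edge is at world x = 0.42
- slab_edge (a point): middle of the slab's upper front edge (slab y = +101 mm, 18 mm above its underside). Mind the yellow gas pipe that crosses above the back of the bench at world x = 0.65, z = 0.45
- case: open beech case of brass weights, 132 (x) x 74 (y) x 42 (z) mm, about 1.2 kg, standing loose on rubber feet. Origin: centre of its underside; its x axis points from the open mouth inwards, the way the lid slides in. Two facing grooves in the side walls take the lid, floor 30 mm above the underside. Mouth face at x = -66 mm, stop at the back of the grooves at x = +56 mm
- case_mouth (a point): middle of the mouth at groove floor height (case x = -66 mm, 30 mm up). Grooves: 6.5 mm high, 59 mm wide between the cheeks, flared to 63 mm in the first 12 mm; lips above, 5.5 mm thick, leave a 50 mm wide opening. The front wall below the mouth is only 22 mm high
- lid_home (a point): where the lid's origin lies when the lid is fully home, its outer end flush with the mouth face (case x = -5 mm, 30 mm up)
- dropper: brown glass dropper bottle, 39 mm wide, 110 mm tall, bystander; origin at the centre of its underside
- tin: green round salve tin, 67 mm wide, 39 mm tall, bystander; origin at the centre of its underside (stands on the slab)
- dish: white porcelain evaporating dish, 87 mm wide, 30 mm tall, bystander; origin at the centre of its underside
- beaker: small glass beaker, 51 mm wide, 68 mm tall, bystander; origin at the centre of its underside
- pen: blue pen, 146 mm long, lying on the open notebook, bystander; origin at its middle

How it is judged:
By the outcome, as a careful person would: the job done as asked, in the order asked, and still so for the second after the job is handed in, with the robot touching nothing.
It also fails if it takes over 69 s, if anything falls off the work surface, if the arm or the gripper's body presses on something with over 40 N, if the wrist force passes 120 N, or if a joint passes its speed limit or range.

### The arm

A 6-joint arm with a two-finger parallel gripper is mounted at the origin on a cart in front of the work surface, level with it; the furniture and walls round the work are solid. World frame = base frame: x ahead of the robot, y to its left, z up, the work surface at z = 0. Lengths are in m, angles in rad, forces in N, time in s.
With the tool pointing down it reaches from about 0.4 to 0.825 m from the base axis. Payload 7 kg.
Tool frame: the origin (TCP) lies midway between the tips of the shut fingers; the grasp point (between the pads) lies hold_point_z behind it (hold_point_z is the distance from the TCP to the grasp point, in m); z points along the fingers, y is the line along which they close (so a half turn about z gives the same grasp; the last joint's range is limited). The gripper opens to 88 mm and grips with 3 to 60 N. Pads are 19 mm wide; open, the fingers measure 130 mm over their backs; the gripper's body (78 mm by 193 mm) begins 47 mm behind the grasp point.
Start: joints at [1.476, 0.359, 0.012, 0, -1.224, -0.288], TCP at [0.252, 0.626, 0.227] pointing down, gripper open.
Joint ranges: [-3.07, 3.07], [-1.43, 2.12], [-1.02, 1.25], [-3.03, 1.67], [-3.05, -0], [-3.03, 3.03]. Speed limits (rad/s): [2.39, 2.39, 3.01, 3.14, 3.14, 3.14].

### API

Orientations are given as [roll, pitch, yaw] about the fixed x, y, z axes, in that order (R = Rz(yaw) Ry(pitch) Rx(roll)).
In Python, from station import * gives the robot as it stands.
- The arm moves only by the tool apply_moves, never from a script. Its argument "steps" is a list of rows, each an object with "translation": the shift along the world's x, y, z scaled (see below), a list of three; "rotation": the turn, a rotation vector about the world's x, y, z scaled (see below), a list of three. A call has exactly 10 rows; each row is the pose to reach, as a shift and turn from the pose commanded when the call began; what a row does not reach only later rows make up. The controller multiplies each number of a shift by 250 mm and each number of a turn by 30 degrees. A row lasts 1/12 s, in which the tool goes at most 41.7 mm and 7.16 degrees, less where a joint would pass 70% of its speed; a pose out of reach is approached as far as the arm can. A call with a number of a shift or a turn outside -1 to 1 is refused whole. A call with a gripper value outside its range is refused whole. "jaw" is the closure, from -1 (fully open) to 1 (shut), so that 0 is half open, set as the call begins (left out, the last holds). The fingers move at their own pace and stop on an object; "newtons" is the grip in N (left out, the last holds). Time passes only in rows, so rows that repeat a pose let the fingers close, or fill a call up. It gives the time, the measured TCP pose, the force, the opening and the grip force at its end, in the units of the state.
- get_state(): the state, without advancing time (a new reading comes with each control period).
- grab_frame(name): name is "scene" or "top"; returns the picture (384x512x3 uint8, blue, green, red); there is no depth.
- camera_model(name): a dict with "fx", "fy", "cx", "cy" (pixels), "k1" (the pictures are not rectified: a ray, as slopes to the right and down, at radius r is drawn at 1 + k1 r^2 times it, then the intrinsics apply), "xyz" and "rotation" of the camera in the world. Camera axes: x right, y down, z forward; pixel columns grow to the right and rows downward; lengths in m; the calibration is good to about 2 mm. A picture is of the moment at which its call begins. camera_model takes no time and is no camera call.
- job_done(): hands the job in; it is judged then, once.
The state is a dict: "t": time; "q": joint angles; "qd": joint speeds; "joint_efforts": joint torques, N m; "eef_pos": TCP position; "ee_rot": TCP orientation; "force": force on the tool from outside, world axes, zero at the start; "moment": the same for the moment, N m; "width": finger opening in m; "gripper_force": force on a finger pad.
Only numpy, scipy, OpenCV 4.12 (cv2) and the standard library are available. Lean on these libraries where they do the work, as an engineer would, in place of code of your own. Each camera call takes 0.05 s, during which the arm holds its last target. There are 200 camera calls.

## Working session

There is one attempt and no reset: what is moved stays moved. The work goes in short steps, Python scripts to look and compute and a tool call to move; the robot and the scene stay as the last step left them, time stands still between calls to the robot, and variables do not carry over. Pictures are saved under pics/ and viewed, at most 10 in all, crops included, and the job is handed in when it is done.

Besides the shell and the picture viewer there is one more tool, called after "Call:" as a command line: name --argument value ..., lists and objects as JSON in quotes. apply_moves: Moves the arm, as the interface text tells. Shifts and turns lie within -1 to 1; 1 stands for 250 mm of shift or 30 degrees of turn. Its arguments: {"type":"object","properties":{"steps":{"type":"array"},"jaw":{"type":"number"},"newtons":{"type":"number"}},"required":["steps"]}

```bash
mkdir -p pics; ls; python3 - <<'E'
from station import *
import cv2
for n in("scene","top"):
    cv2.imwrite(f"pics/{n}0.png",cv2.resize(grab_frame(n),(800,600),interpolation=cv2.INTER_CUBIC)); print(n,camera_model(n))
print(get_state())
E
```

```text
pics
scene {'fx': 496.4572327426936, 'fy': 496.4572327426936, 'cx': 256.17764236646735, 'cy': 199.89739706521306, 'k1': 0.0024723120816116328, 'xyz': array([-0.07661398, -0.7573871 ,  0.98766575]), 'rotation': array([-2.34177698,  0.01652396, -0.75284186])}
top {'fx': 368.88459214741687, 'fy': 368.88459214741687, 'cx': 253.40252430876575, 'cy': 182.84511031307397, 'k1': 0.01013074715130286, 'xyz': array([ 0.43918424, -0.04695593,  1.40340888]), 'rotation': array([-3.04348587, -0.01107336, -1.57017904])}
{'t': 0.1, 'q': array([ 1.47610705e+00,  3.59305638e-01,  1.11351602e-02, -3.04522764e-04,
       -1.22411107e+00, -2.88062726e-01]), 'qd': array([-0.00166488, -0.00284951,  0.00257328,  0.00296441,  0.0008848 ,
        0.00010044]), 'joint_efforts': array([-7.89879505e-04, -5.84162092e+01,  2.93751007e+01,  7.01555461e+00,
        1.01270154e-02, -5.08091250e-05]), 'eef_pos': array([0.25198078, 0.62571785, 0.22571666]), 'ee_rot': array([ 3.14008729e+00, -1.47493230e-04, -3.82855575e-01]), 'force': array([-0.73673904,  0.02232511,  0.34180941]), 'moment': array([ 0.02004803, -0.00440321,  0.01659913]), 'gripper_force': 0.0, 'width': 0.08759327546276073}
```

View pics/top0.png

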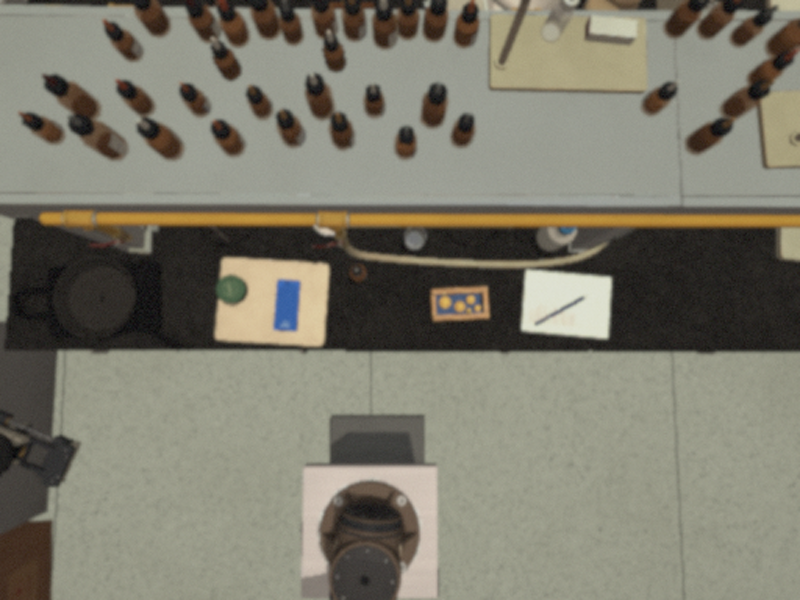

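View pics/scene0.png

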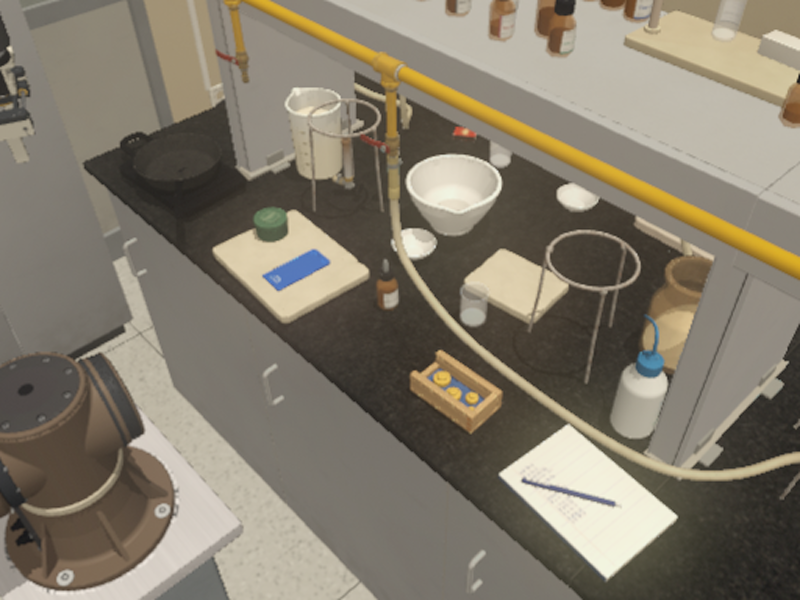

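The top view shows the lid at about (287,305), the slab at (272,302) and the case at (460,303), lengthwise along world y. I need a closer look to tell which end is the mouth.

```bash
cat > h.py <<'E'
from station import *
import numpy as np, cv2
from scipy.spatial.transform import Rotation as R
def cam(n):
    c=camera_model(n); return c,R.from_euler('xyz',c['rotation']).as_matrix()
def proj(n,P):
    c,M=cam(n); p=(np.atleast_2d(P)-c['xyz'])@M; s=p[:,:2]/p[:,2:]
    s=s*(1+c['k1']*(s**2).sum(1,keepdims=True))
    return s*[c['fx'],c['fy']]+[c['cx'],c['cy']]
def ray(n,uv,z):
    c,M=cam(n); d=(np.atleast_2d(uv).astype(float)-[c['cx'],c['cy']])/[c['fx'],c['fy']]; s=d.copy()
    for _ in range(5): s=d/(1+c['k1']*(s**2).sum(1,keepdims=True))
    D=np.c_[s,np.ones(len(s))]@M.T; o=np.array(c['xyz'])
    return o+D*((z-o[2])/D[:,2])[:,None]
def blob(img,lo,hi,win=None):
    m=cv2.inRange(cv2.cvtColor(img,cv2.COLOR_BGR2HSV),lo,hi)
    if win: k=np.zeros_like(m);x0,y0,x1,y1=win;k[y0:y1,x0:x1]=1;m=m*k
    m=cv2.morphologyEx(m,cv2.MORPH_CLOSE,np.ones((3,3)))
    return max(cv2.findContours(m,0,cv2.CHAIN_APPROX_NONE)[0],key=cv2.contourArea)
E
python3 - <<'E'
from h import *
a=grab_frame("scene"); b=grab_frame("top")
for n,im,z in(("top",b,.028),("scene",a,.028)):
    w=(130,150,230,240) if n=="top" else (130,130,250,210)
    r=blob(im,(100,120,60),(130,255,255),w)
    rr=cv2.minAreaRect(ray(n,r[:,0,:],z)[:,:2].astype(np.float32)*1000); print(n,'lid',rr,cv2.boxPoints(rr).round(0).tolist())
    w=(130,155,220,230) if n=="top" else (130,125,240,210)
    r=blob(im,(5,20,120),(30,130,255),w)
    r=blob(im,(5,15,120),(30,150,255),w); 
    rr=cv2.minAreaRect(ray(n,r[:,0,:],.024)[:,:2].astype(np.float32)*1000); print('slab',rr,cv2.boxPoints(rr).round(0).tolist())
r=blob(b,(5,60,60),(22,255,255),(265,175,325,212))
rr=cv2.minAreaRect(ray("top",r[:,0,:],.042)[:,:2].astype(np.float32)*1000); print('case',rr,cv2.boxPoints(rr).round(0).tolist())
c1=cv2.resize(a[215:280,255:330],(600,520),interpolation=cv2.INTER_CUBIC)
c2=cv2.resize(b[160:225,125:215],(800,578),interpolation=cv2.INTER_CUBIC); 
cv2.imwrite('pics/c1.png',c1);cv2.imwrite('pics/c2.png',c2)
E
```

```text
top lid ((529.1192626953125, 199.45794677734375), (46.98733901977539, 110.59906768798828), 86.82434844970703) [[473.0, 179.0], [583.0, 173.0], [586.0, 220.0], [475.0, 226.0]]
slab ((526.38720703125, 235.07362365722656), (263.7721252441406, 226.39686584472656), 86.28144836425781) [[405.0, 111.0], [631.0, 96.0], [648.0, 359.0], [422.0, 374.0]]
scene lid ((527.1405029296875, 198.0207061767578), (50.801300048828125, 118.26815795898438), 87.08495330810547) [[467.0, 176.0], [585.0, 170.0], [587.0, 220.0], [469.0, 226.0]]
slab ((533.3868408203125, 228.53953552246094), (274.48211669921875, 206.87599182128906), 86.51710510253906) [[422.0, 98.0], [628.0, 85.0], [645.0, 359.0], [438.0, 372.0]]
case ((532.56787109375, -212.27247619628906), (85.72074890136719, 143.56430053710938), 2.920586347579956) [[486.0, -143.0], [493.0, -286.0], [579.0, -282.0], [572.0, -138.0]]
```

View pics/c1.png

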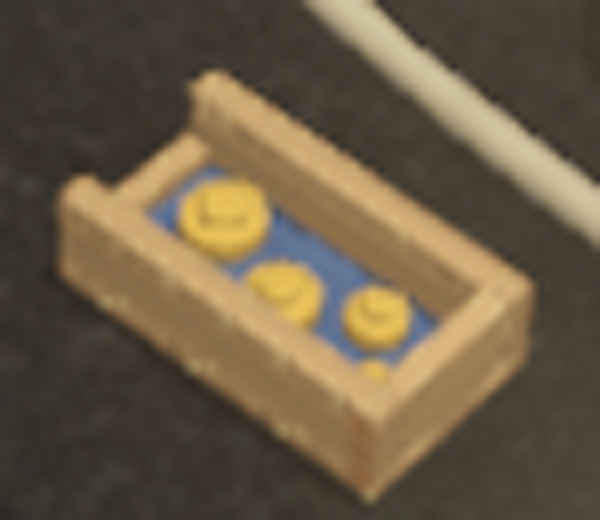

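View pics/c2.png

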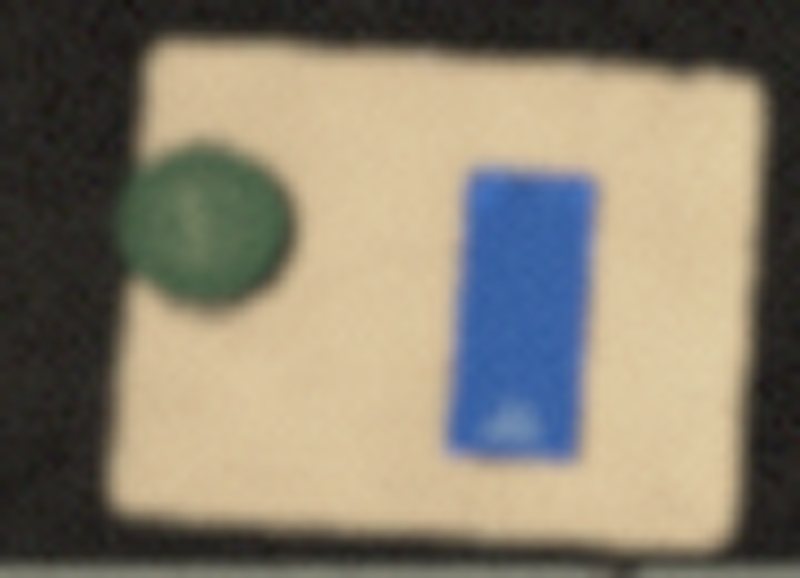

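The crops show that the case mouth (low front wall) faces the slab, which is world +y. The lid's grip lines are on the robot side at crop (512,425). Next I fit box models to both views, and locate the dropper and the hose.

```bash
cat >> h.py <<'E'
from scipy.optimize import minimize
def fitbox(dims,z0,x0,imgs,rng,wins):
    L,W,H=dims; S=8; masks={}
    for n,im in imgs.items():
        c=cv2.convexHull(blob(im,*rng,wins[n])); x,y,w,h=cv2.boundingRect(c); x-=6;y-=6;w+=12;h+=12
        m=np.zeros(im.shape[:2],np.uint8); cv2.fillPoly(m,[c],255)
        masks[n]=(x,y,w,h,m[y:y+h,x:x+w]/255.)
    C=np.array([[i*L/2,j*W/2,k*H] for i in(-1,1) for j in(-1,1) for k in(0,1)])
    def cost(p,only=None):
        s=0
        for n,(x,y,w,h,m) in masks.items():
            if only and n!=only: continue
            P=C@R.from_euler('z',p[2]).as_matrix().T+[p[0],p[1],z0]
            h_=cv2.convexHull((((proj(n,P)-[x,y]+.5)*S)).round().astype(np.int32))
            r=np.zeros((h*S,w*S),np.uint8); cv2.fillPoly(r,[h_],255)
            s+=np.abs(cv2.resize(r,(w,h),interpolation=cv2.INTER_AREA)/255.-m).sum()
        return s
    out={}
    for o in (None,*imgs):
        q=minimize(cost,x0,args=(o,),method='Nelder-Mead',options=dict(initial_simplex=np.array(x0)+np.array([[0,0,0],[.01,0,0],[0,.01,0],[0,0,.08]]),xatol=1e-5,fatol=1e-2))
        out[o or 'both']=(q.x.round(4).tolist(),round(q.fun,1))
    return out
E
python3 - <<'E'
from h import *
import station
print({k:getattr(station,k) for k in dir(station) if 'hold' in k.lower()})
I={n:grab_frame(n) for n in("scene","top")}
print('case',fitbox((.132,.074,.042),0,(.53,-.21,-1.52),I,((5,60,60),(30,255,255)),dict(top=(270,178,320,210),scene=(258,220,326,278))))
print('lid',fitbox((.122,.056,.004),.024,(.528,.198,-.05),I,((100,100,50),(130,255,255)),dict(top=(165,170,200,220),scene=(160,150,220,190))))
print('slab',fitbox((.202,.262,.018),.006,(.53,.23,-.06),I,((5,15,110),(35,150,255)),dict(top=(130,150,215,225),scene=(130,130,240,208))))
# points
s=.64
print('dropper base scene',ray('scene',[[388*s,302*s]],0),'top cap top',ray('top',[[357*s,271*s]],.11))
for u in (420,460,500):
  uv=[[u*s,{420:258,460:263,500:265}[u]*s]]
  for z in(.0,.05,.1,.2,.3): P=ray('top',uv,z); print(u,z,P.round(3)[0,:2],(proj('scene',P)/s).round())
E
```

```text
{'hold_point_z': 0.0188}
case {'both': ([0.533, -0.2166, -1.4395], np.float64(2064.0)), 'scene': ([0.5301, -0.2261, -1.2203], np.float64(1863.7)), 'top': ([0.5362, -0.2144, -1.5196], np.float64(173.5))}
lid {'both': ([0.5287, 0.1997, -0.0315], np.float64(134.8)), 'scene': ([0.5289, 0.1999, -0.0448], np.float64(52.6)), 'top': ([0.5303, 0.2004, -0.0789], np.float64(82.6))}
slab {'both': ([0.5386, 0.2366, -0.0594], np.float64(822.0)), 'scene': ([0.5387, 0.2365, -0.0609], np.float64(87.7)), 'top': ([0.5248, 0.2356, -0.0188], np.float64(707.4))}
dropper base scene [[0.60907006 0.0316235  0.        ]] top cap top [[0.59970677 0.02678827 0.11      ]]
420 0.0 [ 0.646 -0.122] [[462. 335.]]
420 0.05 [ 0.639 -0.119] [[459. 316.]]
420 0.1 [ 0.631 -0.116] [[456. 296.]]
420 0.2 [ 0.616 -0.111] [[449. 252.]]
420 0.3 [ 0.602 -0.106] [[441. 203.]]
460 0.0 [ 0.634 -0.22 ] [[499. 368.]]
460 0.05 [ 0.627 -0.214] [[495. 348.]]
460 0.1 [ 0.62  -0.208] [[492. 327.]]
460 0.2 [ 0.606 -0.195] [[484. 281.]]
460 0.3 [ 0.592 -0.183] [[475. 229.]]
500 0.0 [ 0.629 -0.318] [[542. 402.]]
500 0.05 [ 0.622 -0.309] [[538. 381.]]
500 0.1 [ 0.615 -0.299] [[534. 359.]]
500 0.2 [ 0.602 -0.28 ] [[525. 310.]]
500 0.3 [ 0.588 -0.26 ] [[515. 255.]]
```

Call:
apply_moves --steps '[{"translation":[0.07,-0.1,0],"rotation":[0,0,0.06]},{"translation":[0.14,-0.2,0],"rotation":[0,0,0.12]},{"translation":[0.21,-0.3,0],"rotation":[0,0,0.18]},{"translation":[0.28,-0.4,0],"rotation":[0,0,0.25]},{"translation":[0.35,-0.5,0],"rotation":[0,0,0.31]},{"translation":[0.42,-0.6,0],"rotation":[0,0,0.38]},{"translation":[0.5,-0.7,0],"rotation":[0,0,0.45]},{"translation":[0.57,-0.8,0],"rotation":[0,0,0.52]},{"translation":[0.64,-0.9,0],"rotation":[0,0,0.58]},{"translation":[0.72,-1,0],"rotation":[0,0,0.637]}]' --jaw 1 --newtons 20

```text
t: 1.13
eef_pos: [0.4326, 0.3748, 0.2268]
ee_rot: [-3.141, -0.0, -0.047]
force: [0.6, 0.7, 0.6]
width: 0.0263
gripper_force: 0.0
```

Call:
apply_moves --steps '[{"translation":[0.06,-0.1,-0.07],"rotation":[0,0,0]},{"translation":[0.12,-0.2,-0.14],"rotation":[0,0,0]},{"translation":[0.18,-0.3,-0.21],"rotation":[0,0,0]},{"translation":[0.24,-0.4,-0.28],"rotation":[0,0,0]},{"translation":[0.3,-0.5,-0.35],"rotation":[0,0,0]},{"translation":[0.36,-0.6,-0.4],"rotation":[0,0,0]},{"translation":[0.42,-0.7,-0.45],"rotation":[0,0,0]},{"translation":[0.432,-0.708,-0.5],"rotation":[0,0,0]},{"translation":[0.432,-0.708,-0.58],"rotation":[0,0,0]},{"translation":[0.432,-0.708,-0.62],"rotation":[0,0,0]}]'

```text
t: 1.97
eef_pos: [0.5396, 0.1978, 0.0696]
ee_rot: [3.141, 0.002, -0.051]
force: [-0.7, 0.1, 0.0]
width: 0.0005
gripper_force: 0.0
```

Call:
apply_moves --steps '[{"translation":[0,0,-0.04],"rotation":[0,0,0]},{"translation":[0,0,-0.08],"rotation":[0,0,0]},{"translation":[0,0,-0.11],"rotation":[0,0,0]},{"translation":[0,0,-0.13],"rotation":[0,0,0]},{"translation":[0,0,-0.14],"rotation":[0,0,0]},{"translation":[0,0,-0.148],"rotation":[0,0,0]},{"translation":[0,0,-0.152],"rotation":[0,0,0]},{"translation":[0,0,-0.156],"rotation":[0,0,0]},{"translation":[0,0,-0.156],"rotation":[0,0,0]},{"translation":[0,0,-0.156],"rotation":[0,0,0]}]'

```text
t: 2.8
eef_pos: [0.5403, 0.1992, 0.0329]
ee_rot: [-3.141, -0.0, -0.049]
force: [0.1, 0.2, -0.8]
width: 0.0004
gripper_force: 0.0
```

```bash
cat > casefit.py <<'E'
from h import *
I={n:grab_frame(n) for n in("scene","top")}
print('case',fitbox((.132,.074,.042),0,(.534,-.214,-1.52),I,((5,70,85),(30,255,255)),dict(top=(270,178,320,210),scene=(258,222,326,278))))
for n,w in dict(top=(270,178,320,210),scene=(258,222,326,278)).items(): print(n,cv2.boundingRect(blob(I[n],(5,70,85),(30,255,255),w)))
hsv=cv2.cvtColor(I['scene'],cv2.COLOR_BGR2HSV); print(hsv[230,300],hsv[270,262],hsv[255,275])
E
python3 casefit.py
```

```text
case {'both': ([0.5328, -0.2123, -1.5242], np.float64(225.9)), 'scene': ([0.5327, -0.2128, -1.5207], np.float64(93.3)), 'top': ([0.5368, -0.2135, -1.4935], np.float64(129.9))}
top (275, 182, 39, 24)
scene (262, 223, 60, 55)
[17 69 74] [15 54 57] [ 17 118 147]
```

Call:
apply_moves --steps '[{"translation":[0,0,-0.004],"rotation":[0,0,0]},{"translation":[0,0,-0.004],"rotation":[0,0,0]},{"translation":[0,0,-0.008],"rotation":[0,0,0]},{"translation":[0,0,-0.008],"rotation":[0,0,0]},{"translation":[0,0,-0.01],"rotation":[0,0,0]},{"translation":[0,0,-0.01],"rotation":[0,0,0]},{"translation":[0,0,-0.012],"rotation":[0,0,0]},{"translation":[0,0,-0.012],"rotation":[0,0,0]},{"translation":[0,0,-0.012],"rotation":[0,0,0]},{"translation":[0,0,-0.012],"rotation":[0,0,0]}]'

```text
t: 3.73
eef_pos: [0.5401, 0.1991, 0.0296]
ee_rot: [3.142, -0.0, -0.049]
force: [0.6, 0.2, 0.4]
width: 0.0003
gripper_force: 0.0
```

Call:
apply_moves --steps '[{"translation":[0,0,-0.002],"rotation":[0,0,0]},{"translation":[0,0,-0.002],"rotation":[0,0,0]},{"translation":[0,0,-0.002],"rotation":[0,0,0]},{"translation":[0,0,-0.004],"rotation":[0,0,0]},{"translation":[0,0,-0.004],"rotation":[0,0,0]},{"translation":[0,0,-0.004],"rotation":[0,0,0]},{"translation":[0,0,-0.006],"rotation":[0,0,0]},{"translation":[0,0,-0.006],"rotation":[0,0,0]},{"translation":[0,0,-0.006],"rotation":[0,0,0]},{"translation":[0,0,-0.006],"rotation":[0,0,0]}]'

```text
t: 4.57
eef_pos: [0.5402, 0.1992, 0.0291]
ee_rot: [-3.141, -0.001, -0.049]
force: [-3.9, -0.8, 12.3]
width: 0.0005
gripper_force: 5.8
```

Call:
apply_moves --steps '[{"translation":[0,0,0.002],"rotation":[0,0,0]},{"translation":[0,0,0.002],"rotation":[0,0,0]},{"translation":[-0.01,0,0.002],"rotation":[0,0,0]},{"translation":[-0.02,0.001,0.002],"rotation":[0,0,0]},{"translation":[-0.035,0.002,0.002],"rotation":[0,0,0]},{"translation":[-0.05,0.003,0.002],"rotation":[0,0,0]},{"translation":[-0.065,0.003,0.002],"rotation":[0,0,0]},{"translation":[-0.08,0.004,0.002],"rotation":[0,0,0]},{"translation":[-0.08,0.004,0.002],"rotation":[0,0,0]},{"translation":[-0.08,0.004,0.002],"rotation":[0,0,0]}]'

```text
t: 5.4
eef_pos: [0.5203, 0.2008, 0.0292]
ee_rot: [-3.141, -0.001, -0.049]
force: [0.2, 1.4, 7.6]
width: 0.0004
gripper_force: 3.8
```

```bash
cat > lidfit.py <<'E'
from h import *
import sys
x,y,yaw,z=map(float,sys.argv[1:5])
I={n:grab_frame(n) for n in("scene","top")}
W={}
for n in I:
    u,v=proj(n,[[x,y,z]])[0]; k=35 if n=='scene' else 26; W[n]=tuple(int(a) for a in(u-k,v-k,u+k,v+k))
print(fitbox((.122,.056,.004),z,(x,y,yaw),I,((100,100,50),(130,255,255)),W))
E
python3 lidfit.py .51 .2 -.05 .025
```

```text
{'both': ([0.5123, 0.2012, -0.0211], np.float64(324.5)), 'scene': ([0.5098, 0.201, -0.0295], np.float64(198.2)), 'top': ([0.5142, 0.2031, -0.0127], np.float64(115.3))}
```

Call:
apply_moves --steps '[{"translation":[-0.01,0.001,0],"rotation":[0,0,0]},{"translation":[-0.025,0.001,0],"rotation":[0,0,0]},{"translation":[-0.045,0.002,0],"rotation":[0,0,0]},{"translation":[-0.065,0.003,0],"rotation":[0,0,0]},{"translation":[-0.085,0.004,0],"rotation":[0,0,0]},{"translation":[-0.105,0.005,0],"rotation":[0,0,0]},{"translation":[-0.125,0.006,0],"rotation":[0,0,0]},{"translation":[-0.145,0.007,0],"rotation":[0,0,0]},{"translation":[-0.16,0.008,0],"rotation":[0,0,0]},{"translation":[-0.16,0.008,0],"rotation":[0,0,0]}]'

```text
t: 6.33
eef_pos: [0.4801, 0.2028, 0.0292]
ee_rot: [-3.14, -0.001, -0.049]
force: [-0.4, 1.5, 8.3]
width: 0.0005
gripper_force: 3.9
```

```bash
python3 lidfit.py .47 .203 -.05 .025; python3 -c "
from h import *
a=grab_frame('scene')[120:220,120:250]; cv2.imwrite('pics/s1.png',cv2.resize(a,(780,600),interpolation=cv2.INTER_CUBIC))"
```

```text
{'both': ([0.4693, 0.2035, -0.0341], np.float64(335.0)), 'scene': ([0.4669, 0.2029, -0.0393], np.float64(201.8)), 'top': ([0.4732, 0.203, -0.0685], np.float64(122.1))}
```

View pics/s1.png

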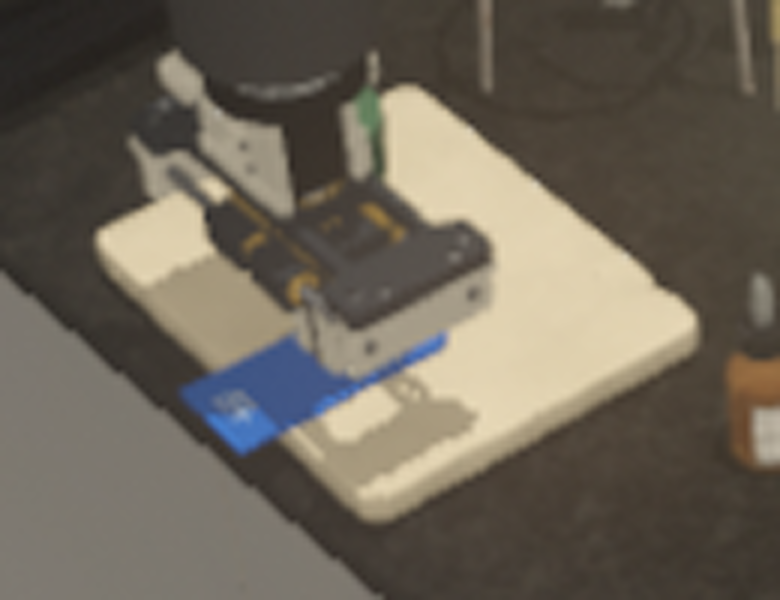

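The crop shows the lid following straight, with its outer end from (180,390) to (240,455) about 28 mm over the edge. I slide it 20 mm more and then lift.

Call:
apply_moves --steps '[{"translation":[-0.01,0.001,0],"rotation":[0,0,0]},{"translation":[-0.025,0.001,0],"rotation":[0,0,0]},{"translation":[-0.045,0.002,0],"rotation":[0,0,0]},{"translation":[-0.065,0.003,0],"rotation":[0,0,0]},{"translation":[-0.08,0.004,0],"rotation":[0,0,0]},{"translation":[-0.08,0.004,0],"rotation":[0,0,0]},{"translation":[-0.08,0.004,0.01],"rotation":[0,0,0]},{"translation":[-0.08,0.004,0.05],"rotation":[0,0,0]},{"translation":[-0.08,0.004,0.12],"rotation":[0,0,0]},{"translation":[-0.08,0.004,0.2],"rotation":[0,0,0]}]'

```text
t: 7.32
eef_pos: [0.4587, 0.202, 0.0784]
ee_rot: [3.139, 0.003, -0.05]
force: [-0.0, 1.0, 0.7]
width: 0.0003
gripper_force: 0.0
```

```bash
python3 lidfit.py .449 .204 -.05 .025
```

```text
{'both': ([0.4498, 0.2037, -0.0439], np.float64(167.4)), 'scene': ([0.4491, 0.2033, -0.043], np.float64(43.3)), 'top': ([0.4525, 0.207, -0.0292], np.float64(114.1))}
```

Call:
apply_moves --steps '[{"translation":[-0.04,0.002,0],"rotation":[0,0,0]},{"translation":[-0.08,0.004,0],"rotation":[0,0,0]},{"translation":[-0.12,0.006,0],"rotation":[0,0,0]},{"translation":[-0.16,0.008,0],"rotation":[0,0,0]},{"translation":[-0.203,0.01,0],"rotation":[0,0,0]},{"translation":[-0.203,0.01,0],"rotation":[0,0,0]},{"translation":[-0.203,0.01,0],"rotation":[0,0,0]},{"translation":[-0.203,0.01,0],"rotation":[0,0,0]},{"translation":[-0.203,0.01,0],"rotation":[0,0,0]},{"translation":[-0.203,0.01,0],"rotation":[0,0,0]}]' --jaw -1

```text
t: 8.25
eef_pos: [0.4096, 0.2057, 0.0785]
ee_rot: [3.141, 0.0, -0.049]
force: [1.5, 0.1, -0.2]
width: 0.0612
gripper_force: 0.0
```

Call:
apply_moves --steps '[{"translation":[0,0,0],"rotation":[0,0,0]},{"translation":[0,0,0],"rotation":[0,0,0]},{"translation":[0,0,0],"rotation":[0,0,0]},{"translation":[0,0,-0.03],"rotation":[0,0,0]},{"translation":[0,0,-0.07],"rotation":[0,0,0]},{"translation":[0,0,-0.12],"rotation":[0,0,0]},{"translation":[0,0,-0.17],"rotation":[0,0,0]},{"translation":[0,0,-0.22],"rotation":[0,0,0]},{"translation":[0,0,-0.264],"rotation":[0,0,0]},{"translation":[0,0,-0.264],"rotation":[0,0,0]}]'

```text
t: 9.08
eef_pos: [0.4083, 0.2044, 0.0103]
ee_rot: [3.139, 0.003, -0.05]
force: [-0.7, 0.2, 0.1]
width: 0.0879
gripper_force: 0.0
```

Call:
apply_moves --steps '[{"translation":[0,0,0],"rotation":[0,0,0]},{"translation":[0,0,0],"rotation":[0,0,0]},{"translation":[0,0,0],"rotation":[0,0,0]},{"translation":[0,0,0],"rotation":[0,0,0]},{"translation":[0,0,0],"rotation":[0,0,0]},{"translation":[0,0,0],"rotation":[0,0,0]},{"translation":[0,0,0],"rotation":[0,0,0]},{"translation":[0,0,0],"rotation":[0,0,0]},{"translation":[0,0,0],"rotation":[0,0,0]},{"translation":[0,0,0],"rotation":[0,0,0]}]' --jaw 1 --newtons 15

```text
t: 9.92
eef_pos: [0.4095, 0.2058, 0.0127]
ee_rot: [-3.141, -0.0, -0.049]
force: [0.1, 0.8, 1.1]
width: 0.0552
gripper_force: 15.0
```

Call:
apply_moves --steps '[{"translation":[0,0,0.01],"rotation":[0,0,0]},{"translation":[0,0,0.03],"rotation":[0,0,0]},{"translation":[0,0,0.07],"rotation":[0,0,0]},{"translation":[0,0,0.13],"rotation":[0,0,0]},{"translation":[0,0,0.21],"rotation":[0,0,0]},{"translation":[0,0,0.3],"rotation":[0,0,0]},{"translation":[0,0,0.39],"rotation":[0,0,0]},{"translation":[0,0,0.47],"rotation":[0,0,0]},{"translation":[0,0,0.54],"rotation":[0,0,0]},{"translation":[0,0,0.58],"rotation":[0,0,0]}]'

```text
t: 10.75
eef_pos: [0.4098, 0.2059, 0.1601]
ee_rot: [-3.14, -0.002, -0.049]
force: [-0.0, 0.5, -0.3]
width: 0.0556
gripper_force: 15.0
```

```bash
python3 lidfit.py .449 .204 -.05 .171; python3 -c "
from h import *
a=grab_frame('scene')[100:200,120:250]; cv2.imwrite('pics/s2.png',cv2.resize(a,(780,600),interpolation=cv2.INTER_CUBIC)); print(get_state()['eef_pos'],get_state()['force'])"
```

```text
{'both': ([0.4468, 0.2056, -0.0524], np.float64(274.4)), 'scene': ([0.4486, 0.2081, -0.1399], np.float64(104.6)), 'top': ([0.4464, 0.2039, 0.0194], np.float64(161.9))}
[0.40942578 0.20576747 0.15827631] [ 0.40501515 -0.876855   -1.12555928]
```

View pics/s2.png

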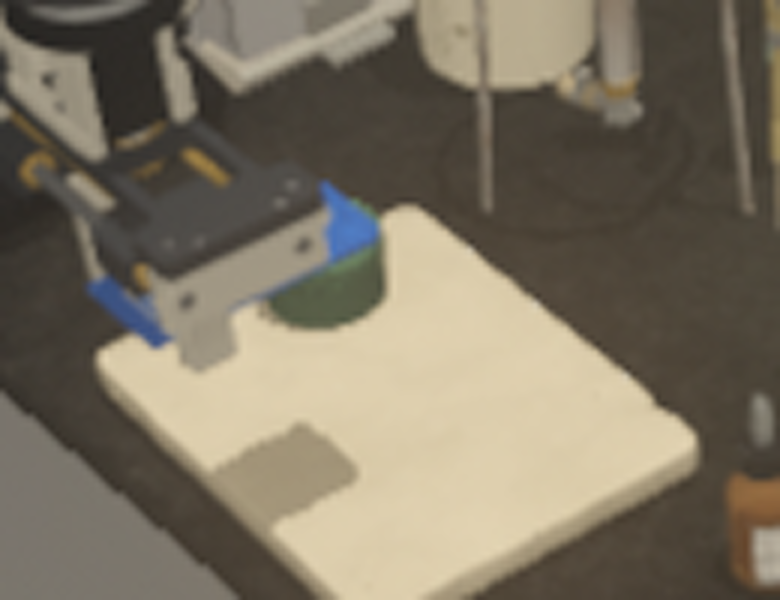

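The lid is held level by its sides, showing as blue on both sides of the gripper at (130,310) and (350,230). Now I turn and carry it to the mouth.

Call:
apply_moves --steps '[{"translation":[0.015,-0.03,0],"rotation":[0,0,-0.05]},{"translation":[0.03,-0.06,0],"rotation":[0,0,-0.12]},{"translation":[0.045,-0.09,0],"rotation":[0,0,-0.22]},{"translation":[0.06,-0.12,0],"rotation":[0,0,-0.33]},{"translation":[0.075,-0.15,0],"rotation":[0,0,-0.44]},{"translation":[0.09,-0.18,0],"rotation":[0,0,-0.55]},{"translation":[0.105,-0.21,0],"rotation":[0,0,-0.66]},{"translation":[0.12,-0.25,0],"rotation":[0,0,-0.77]},{"translation":[0.135,-0.29,0],"rotation":[0,0,-0.88]},{"translation":[0.15,-0.32,0],"rotation":[0,0,-1]}]'

```text
t: 11.73
eef_pos: [0.4466, 0.1238, 0.1565]
ee_rot: [3.139, 0.001, -0.578]
force: [0.1, 0.5, -0.0]
width: 0.0558
gripper_force: 15.0
```

Call:
apply_moves --steps '[{"translation":[0.015,-0.03,0],"rotation":[0,0,-0.1]},{"translation":[0.03,-0.06,0],"rotation":[0,0,-0.2]},{"translation":[0.045,-0.09,0],"rotation":[0,0,-0.3]},{"translation":[0.06,-0.12,0],"rotation":[0,0,-0.4]},{"translation":[0.075,-0.15,0],"rotation":[0,0,-0.5]},{"translation":[0.09,-0.18,0],"rotation":[0,0,-0.6]},{"translation":[0.105,-0.21,0],"rotation":[0,0,-0.7]},{"translation":[0.12,-0.25,0],"rotation":[0,0,-0.8]},{"translation":[0.135,-0.29,0],"rotation":[0,0,-0.9]},{"translation":[0.15,-0.32,0],"rotation":[0,0,-1]}]'

```text
t: 12.57
eef_pos: [0.4839, 0.0439, 0.1564]
ee_rot: [3.139, 0.0, -1.102]
force: [-0.2, -0.4, 0.0]
width: 0.0555
gripper_force: 15.0
```

Call:
apply_moves --steps '[{"translation":[0.015,-0.03,0],"rotation":[0,0,-0.1]},{"translation":[0.03,-0.06,0],"rotation":[0,0,-0.2]},{"translation":[0.045,-0.09,0],"rotation":[0,0,-0.3]},{"translation":[0.06,-0.12,0],"rotation":[0,0,-0.4]},{"translation":[0.08,-0.15,0],"rotation":[0,0,-0.5]},{"translation":[0.1,-0.19,0],"rotation":[0,0,-0.6]},{"translation":[0.12,-0.23,0],"rotation":[0,0,-0.68]},{"translation":[0.14,-0.27,0],"rotation":[0,0,-0.75]},{"translation":[0.159,-0.306,0],"rotation":[0,0,-0.815]},{"translation":[0.159,-0.306,0],"rotation":[0,0,-0.815]}]'

```text
t: 13.4
eef_pos: [0.5247, -0.0326, 0.1571]
ee_rot: [3.141, -0.0, -1.528]
force: [0.2, 0.5, -0.2]
width: 0.0559
gripper_force: 15.0
```

```bash
python3 lidfit.py .5262 -.07 -1.523 .17;  python3 -c "
from h import *
print(get_state()['eef_pos'],get_state()['ee_rot'])
a=grab_frame('scene')[120:260,200:350];b=grab_frame('top')[150:220,230:330]
cv2.imwrite('pics/s3.png',np.hstack([cv2.resize(a,(430,401)),cv2.resize(b,(370,401))]))"
```

```text
{'both': ([0.5242, -0.0742, -1.5443], np.float64(290.6)), 'scene': ([0.5242, -0.0762, -1.5427], np.float64(99.2)), 'top': ([0.5212, -0.072, -1.4745], np.float64(174.0))}
[ 0.52407247 -0.03154776  0.15719866] [ 3.14091025e+00 -8.06357784e-05 -1.52444463e+00]
```

View pics/s3.png

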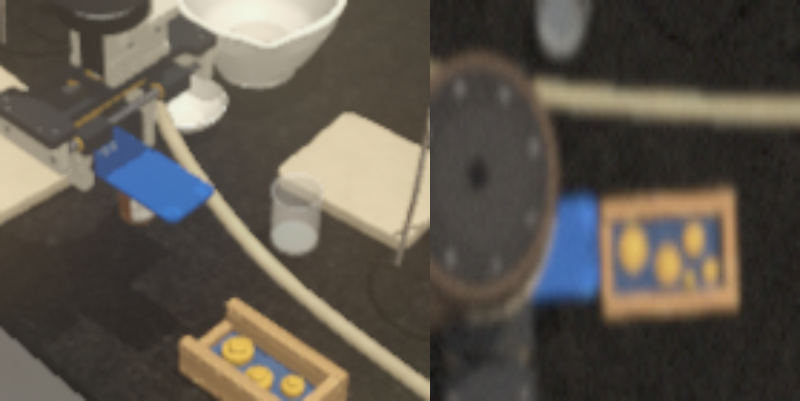

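The scene view shows the lid level and pointing at the mouth. The top view shows it in line with the case. The dropper is behind the gripper, with about 10 mm of clearance. I lower straight down.

Call:
apply_moves --steps '[{"translation":[0,0,-0.05],"rotation":[0,0,0]},{"translation":[0,0,-0.12],"rotation":[0,0,0]},{"translation":[0,0,-0.19],"rotation":[0,0,0]},{"translation":[0,0,-0.26],"rotation":[0,0,0]},{"translation":[0,0,-0.33],"rotation":[0,0,0]},{"translation":[0,0,-0.4],"rotation":[0,0,0]},{"translation":[0,0,-0.47],"rotation":[0,0,0]},{"translation":[0,0,-0.52],"rotation":[0,0,0]},{"translation":[0,0,-0.55],"rotation":[0,0,0]},{"translation":[0,0,-0.555],"rotation":[0,0,0]}]'

```text
t: 14.43
eef_pos: [0.5232, -0.0307, 0.0176]
ee_rot: [3.139, -0.0, -1.522]
force: [0.3, 0.8, 0.6]
width: 0.0557
gripper_force: 15.0
```

```bash
python3 casefit.py; python3 lidfit.py .5262 -.07 -1.523 .0315;  python3 -c "
from h import *
print(get_state()['eef_pos'],get_state()['force'])
a=grab_frame('scene')[190:280,230:330];b=grab_frame('top')[165:225,245:325]
cv2.imwrite('pics/s4.png',np.hstack([cv2.resize(a,(440,400),interpolation=2),cv2.resize(b,(360,400),interpolation=2)]))"
```

```text
case {'both': ([0.5331, -0.213, -1.5302], np.float64(211.0)), 'scene': ([0.5332, -0.2123, -1.5218], np.float64(85.1)), 'top': ([0.5368, -0.2135, -1.4935], np.float64(128.9))}
top (275, 182, 39, 24)
scene (262, 224, 60, 54)
[14 60 72] [16 49 57] [ 17 115 144]
{'both': ([0.5242, -0.0753, -1.5408], np.float64(259.9)), 'scene': ([0.5244, -0.0753, -1.5455], np.float64(106.7)), 'top': ([0.5215, -0.0752, -1.4875], np.float64(149.6))}
[ 0.52480846 -0.0306064   0.01969115] [-0.93982832  0.2963956   0.6085151 ]
```

View pics/s4.png

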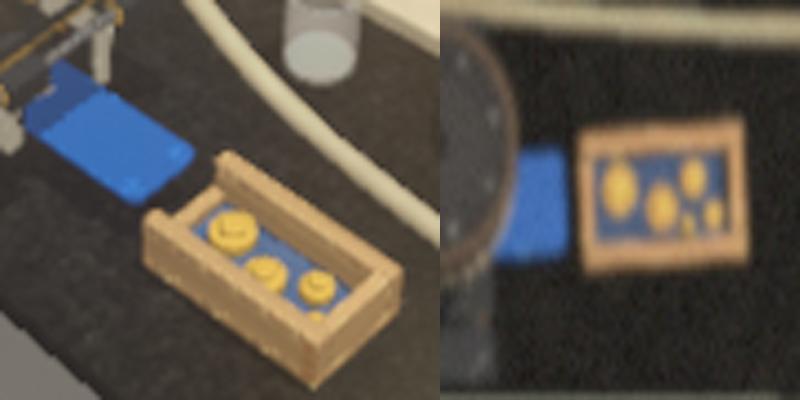

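The left crop shows the nose level at (190,150)–(140,205), just in front of the mouth. The right crop shows it nearly centred, perhaps 1–2 mm low. I check the lateral offset with sub-pixel edges.

```bash
cat > edge.py <<'E'
from h import *
b=np.mean([grab_frame('top').astype(float) for _ in range(3)],0); d=b[...,0]-b[...,2]
def cross(p,off):
    t=(np.percentile(p,95)+np.percentile(p,5))/2; i=np.where(p>t)[0]; lo,hi=i[0],i[-1]
    f=lambda a,c:(t-p[a])/(p[c]-p[a])
    return off+lo-1+f(lo-1,lo), off+hi+1-f(hi+1,hi)
def line(cols,s,r0,r1,z):
    E=np.array([[(c,e) for e in cross(s*d[r0:r1,c],r0)] for c in cols])
    P=[ray('top',E[:,k],z)[:,:2] for k in(0,1)]
    for k in(0,1): print('  edge',np.polyfit(P[k][:,1],P[k][:,0],1).round(4),P[k].mean(0).round(4))
    m=(P[0]+P[1])/2; print('mid',m.mean(0).round(4),'slope',np.polyfit(m[:,1],m[:,0],1).round(4),'width',(P[0]-P[1])[:,0].mean().round(4))
print('lid');line(range(259,268),1,178,214,.0355)
print('case');line(range(277,310),-1,175,214,.042)
r=d[192:200].mean(0); 
i=255+np.argmax(-np.diff(r[255:276])); print('nose col',i, r[i-3:i+4].round())
E
python3 edge.py
```

```text
lid
  edge [-1.519   0.3969] [ 0.5453 -0.0978]
  edge [-0.1348  0.4829] [ 0.4961 -0.0976]
mid [ 0.5207 -0.0977] slope [-0.8288  0.4397] width 0.0493
case
  edge [-0.0505  0.5621] [ 0.5727 -0.209 ]
  edge [-0.0423  0.4832] [ 0.492  -0.2082]
mid [ 0.5324 -0.2086] slope [-0.0464  0.5227] width 0.0807
nose col 273 [114. 108.  88.  50.   4. -34. -65.]
```

```bash
sed -i 's/range(259,268)/range(264,270)/' edge.py; python3 edge.py
```

```text
lid
  edge [-0.0222  0.5556] [ 0.5581 -0.1108]
  edge [-0.0691  0.4896] [ 0.4972 -0.1106]
mid [ 0.5276 -0.1107] slope [-0.0456  0.5226] width 0.0609
case
  edge [-0.0505  0.5622] [ 0.5727 -0.209 ]
  edge [-0.0421  0.4833] [ 0.492  -0.2082]
mid [ 0.5324 -0.2086] slope [-0.0463  0.5227] width 0.0807
nose col 273 [113. 108.  89.  51.   4. -35. -65.]
```

Call:
apply_moves --steps '[{"translation":[0.002,0,0],"rotation":[0,0,0]},{"translation":[0.003,-0.01,0],"rotation":[0,0,0]},{"translation":[0.0035,-0.02,0],"rotation":[0,0,0]},{"translation":[0.004,-0.03,0],"rotation":[0,0,0]},{"translation":[0.0045,-0.04,0],"rotation":[0,0,0]},{"translation":[0.005,-0.05,0],"rotation":[0,0,0]},{"translation":[0.0055,-0.06,0],"rotation":[0,0,0]},{"translation":[0.006,-0.07,0],"rotation":[0,0,0]},{"translation":[0.0065,-0.08,0],"rotation":[0,0,0]},{"translation":[0.0065,-0.08,0],"rotation":[0,0,0]}]'

```text
t: 15.87
eef_pos: [0.5257, -0.0513, 0.0188]
ee_rot: [3.141, -0.0, -1.524]
force: [0.0, -0.5, 0.3]
width: 0.0557
gripper_force: 15.0
```

Call:
apply_moves --steps '[{"translation":[0.0005,-0.01,0],"rotation":[0,0,0]},{"translation":[0.001,-0.02,0],"rotation":[0,0,0]},{"translation":[0.0015,-0.03,0],"rotation":[0,0,0]},{"translation":[0.002,-0.04,0],"rotation":[0,0,0]},{"translation":[0.0025,-0.05,0],"rotation":[0,0,0]},{"translation":[0.003,-0.06,0],"rotation":[0,0,0]},{"translation":[0.0035,-0.07,0],"rotation":[0,0,0]},{"translation":[0.004,-0.08,0],"rotation":[0,0,0]},{"translation":[0.004,-0.08,0],"rotation":[0,0,0]},{"translation":[0.004,-0.08,0],"rotation":[0,0,0]}]'

```text
t: 16.7
eef_pos: [0.5267, -0.0711, 0.0188]
ee_rot: [3.142, -0.0, -1.524]
force: [-0.1, -0.3, -0.3]
width: 0.0552
gripper_force: 15.0
```

```bash
python3 casefit.py | head -1; python3 -c "
from h import *
a=grab_frame('scene')[190:280,230:330];b=grab_frame('top')[165:225,245:325]
cv2.imwrite('pics/s5.png',np.hstack([cv2.resize(a,(440,400),interpolation=2),cv2.resize(b,(360,400),interpolation=2)]))"
```

```text
case {'both': ([0.5327, -0.2132, -1.5228], np.float64(305.1)), 'scene': ([0.5331, -0.2126, -1.5093], np.float64(84.1)), 'top': ([0.5364, -0.2134, -1.5869], np.float64(221.2))}
```

View pics/s5.png

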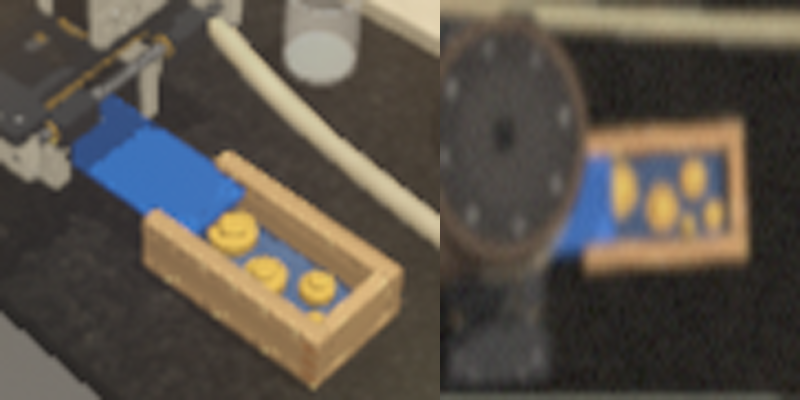

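The nose is inside both grooves under the lips, at (240,190) and (200,230), and the case hasn't moved. I keep feeding it in.

Call:
apply_moves --steps '[{"translation":[0.0005,-0.01,0],"rotation":[0,0,0]},{"translation":[0.001,-0.02,0],"rotation":[0,0,0]},{"translation":[0.0015,-0.03,0],"rotation":[0,0,0]},{"translation":[0.002,-0.04,0],"rotation":[0,0,0]},{"translation":[0.0025,-0.05,0],"rotation":[0,0,0]},{"translation":[0.003,-0.06,0],"rotation":[0,0,0]},{"translation":[0.0035,-0.07,0],"rotation":[0,0,0]},{"translation":[0.004,-0.08,0],"rotation":[0,0,0]},{"translation":[0.0045,-0.09,0],"rotation":[0,0,0]},{"translation":[0.005,-0.1,0],"rotation":[0,0,0]}]'

```text
t: 17.73
eef_pos: [0.528, -0.0961, 0.0188]
ee_rot: [3.142, 0.0, -1.523]
force: [0.3, -0.5, -0.8]
width: 0.0558
gripper_force: 15.0
```

Call:
apply_moves --steps '[{"translation":[0.0005,-0.01,0],"rotation":[0,0,0]},{"translation":[0.001,-0.02,0],"rotation":[0,0,0]},{"translation":[0.0015,-0.03,0],"rotation":[0,0,0]},{"translation":[0.002,-0.04,0],"rotation":[0,0,0]},{"translation":[0.0025,-0.05,0],"rotation":[0,0,0]},{"translation":[0.003,-0.06,0],"rotation":[0,0,0]},{"translation":[0.0035,-0.07,0],"rotation":[0,0,0]},{"translation":[0.004,-0.08,0],"rotation":[0,0,0]},{"translation":[0.0045,-0.09,0],"rotation":[0,0,0]},{"translation":[0.005,-0.1,0],"rotation":[0,0,0]}]'

```text
t: 18.57
eef_pos: [0.5293, -0.1211, 0.0188]
ee_rot: [3.142, -0.0, -1.523]
force: [-0.1, 0.2, -0.6]
width: 0.0554
gripper_force: 15.0
```

Call:
apply_moves --steps '[{"translation":[0,0,0],"rotation":[0,0,0]},{"translation":[0,0,0],"rotation":[0,0,0]},{"translation":[0,0,0],"rotation":[0,0,0]},{"translation":[0,0,0],"rotation":[0,0,0]},{"translation":[0,0,0],"rotation":[0,0,0]},{"translation":[0,0,0],"rotation":[0,0,0]},{"translation":[0,0,0.05],"rotation":[0,0,0]},{"translation":[0,0,0.1],"rotation":[0,0,0]},{"translation":[0,0,0.15],"rotation":[0,0,0]},{"translation":[0,0,0.18],"rotation":[0,0,0]}]' --jaw -1

```text
t: 19.4
eef_pos: [0.5298, -0.1208, 0.065]
ee_rot: [-3.14, -0.0, -1.523]
force: [0.6, 0.3, -0.1]
width: 0.0876
gripper_force: 0.0
```

Call:
apply_moves --steps '[{"translation":[-0.001,0.03,0],"rotation":[0,0,0]},{"translation":[-0.002,0.07,0],"rotation":[0,0,0]},{"translation":[-0.004,0.11,0],"rotation":[0,0,0]},{"translation":[-0.006,0.15,0],"rotation":[0,0,0]},{"translation":[-0.008,0.19,0],"rotation":[0,0,0]},{"translation":[-0.009,0.21,0],"rotation":[0,0,0]},{"translation":[-0.009,0.21,0],"rotation":[0,0,0]},{"translation":[-0.009,0.21,0],"rotation":[0,0,0]},{"translation":[-0.009,0.21,0],"rotation":[0,0,0]},{"translation":[-0.009,0.21,0],"rotation":[0,0,0]}]' --jaw 1

```text
t: 20.23
eef_pos: [0.527, -0.0686, 0.0637]
ee_rot: [3.141, -0.0, -1.523]
force: [0.1, -1.1, -1.1]
width: 0.0268
gripper_force: 0.0
```

```bash
python3 casefit.py | head -1; python3 lidfit.py .5305 -.161 -1.523 .030
```

```text
case {'both': ([0.5323, -0.2134, -1.5174], np.float64(294.6)), 'scene': ([0.5328, -0.2132, -1.5249], np.float64(78.5)), 'top': ([0.5386, -0.2136, -1.613], np.float64(208.3))}
{'both': ([0.53, -0.1607, -1.4981], np.float64(295.0)), 'scene': ([0.5311, -0.1599, -1.4915], np.float64(93.8)), 'top': ([0.5282, -0.163, -1.4055], np.float64(186.0))}
```

Call:
apply_moves --steps '[{"translation":[0,0,0],"rotation":[0,0,0]},{"translation":[0,0,0],"rotation":[0,0,0]},{"translation":[0,0,0],"rotation":[0,0,0]},{"translation":[0,0,-0.03],"rotation":[0,0,0]},{"translation":[0,0,-0.07],"rotation":[0,0,0]},{"translation":[0,0,-0.11],"rotation":[0,0,0]},{"translation":[0,0,-0.14],"rotation":[0,0,0]},{"translation":[0,0,-0.155],"rotation":[0,0,0]},{"translation":[0,0,-0.16],"rotation":[0,0,0]},{"translation":[0,0,-0.16],"rotation":[0,0,0]}]'

```text
t: 21.27
eef_pos: [0.5267, -0.0685, 0.0232]
ee_rot: [3.14, -0.0, -1.523]
force: [0.9, 0.3, -0.1]
width: 0.0005
gripper_force: 0.0
```

Call:
apply_moves --steps '[{"translation":[0.001,-0.02,0],"rotation":[0,0,0]},{"translation":[0.002,-0.04,0],"rotation":[0,0,0]},{"translation":[0.003,-0.06,0],"rotation":[0,0,0]},{"translation":[0.004,-0.075,0],"rotation":[0,0,0]},{"translation":[0.005,-0.085,0],"rotation":[0,0,0]},{"translation":[0.005,-0.095,0],"rotation":[0,0,0]},{"translation":[0.005,-0.105,0],"rotation":[0,0,0]},{"translation":[0.006,-0.115,0],"rotation":[0,0,0]},{"translation":[0.006,-0.125,0],"rotation":[0,0,0]},{"translation":[0.006,-0.135,0],"rotation":[0,0,0]}]'

```text
t: 22.1
eef_pos: [0.5286, -0.1023, 0.0238]
ee_rot: [-3.141, 0.0, -1.523]
force: [0.9, 1.0, 0.4]
width: 0.0002
gripper_force: 0.2
```

Now I push at a slow, steady pace: first 22 mm, then in finer steps.

Call:
apply_moves --steps '[{"translation":[0.0005,-0.01,0],"rotation":[0,0,0]},{"translation":[0.001,-0.02,0],"rotation":[0,0,0]},{"translation":[0.0015,-0.03,0],"rotation":[0,0,0]},{"translation":[0.002,-0.04,0],"rotation":[0,0,0]},{"translation":[0.0025,-0.05,0],"rotation":[0,0,0]},{"translation":[0.003,-0.06,0],"rotation":[0,0,0]},{"translation":[0.0035,-0.07,0],"rotation":[0,0,0]},{"translation":[0.004,-0.08,0],"rotation":[0,0,0]},{"translation":[0.0045,-0.09,0],"rotation":[0,0,0]},{"translation":[0.0045,-0.09,0],"rotation":[0,0,0]}]'

```text
t: 22.93
eef_pos: [0.5296, -0.1251, 0.0238]
ee_rot: [3.141, -0.0, -1.524]
force: [0.7, 0.2, -0.4]
width: 0.0004
gripper_force: 0.0
```

```bash
python3 casefit.py | head -1; python3 lidfit.py .533 -.187 -1.523 .030
```

```text
case {'both': ([0.5324, -0.2135, -1.5216], np.float64(307.3)), 'scene': ([0.5324, -0.2134, -1.5248], np.float64(74.5)), 'top': ([0.5313, -0.2176, -1.4696], np.float64(212.8))}
{'both': ([0.5344, -0.1957, -1.4412], np.float64(293.1)), 'scene': ([0.534, -0.1961, -1.4366], np.float64(106.8)), 'top': ([0.5378, -0.1941, -1.5075], np.float64(185.0))}
```

Call:
apply_moves --steps '[{"translation":[0.0002,-0.005,0],"rotation":[0,0,0]},{"translation":[0.0005,-0.01,0],"rotation":[0,0,0]},{"translation":[0.0008,-0.015,0],"rotation":[0,0,0]},{"translation":[0.001,-0.02,0],"rotation":[0,0,0]},{"translation":[0.0012,-0.024,0],"rotation":[0,0,0]},{"translation":[0.0014,-0.028,0],"rotation":[0,0,0]},{"translation":[0.0016,-0.032,0],"rotation":[0,0,0]},{"translation":[0.0018,-0.036,0],"rotation":[0,0,0]},{"translation":[0.002,-0.04,0],"rotation":[0,0,0]},{"translation":[0.002,-0.04,0],"rotation":[0,0,0]}]'

```text
t: 23.97
eef_pos: [0.5302, -0.1348, 0.0238]
ee_rot: [-3.142, -0.0, -1.523]
force: [0.6, 0.0, 1.0]
width: 0.0006
gripper_force: 0.0
```

Call:
apply_moves --steps '[{"translation":[0,-0.001,0],"rotation":[0,0,0]},{"translation":[0,-0.002,0],"rotation":[0,0,0]},{"translation":[0,-0.003,0],"rotation":[0,0,0]},{"translation":[0,-0.004,0],"rotation":[0,0,0]},{"translation":[0,-0.005,0],"rotation":[0,0,0]},{"translation":[0,-0.006,0],"rotation":[0,0,0]},{"translation":[0,-0.007,0],"rotation":[0,0,0]},{"translation":[0,-0.008,0],"rotation":[0,0,0]},{"translation":[0,-0.008,0],"rotation":[0,0,0]},{"translation":[0,-0.008,0],"rotation":[0,0,0]}]'

```text
t: 24.8
eef_pos: [0.5301, -0.1361, 0.0238]
ee_rot: [-3.141, 0.001, -1.523]
force: [-1.7, 5.6, 1.1]
width: 0.0002
gripper_force: 2.8
```

Call:
apply_moves --steps '[{"translation":[0,0,0],"rotation":[0,0,0]},{"translation":[0,-0.001,0],"rotation":[0,0,0]},{"translation":[0,-0.001,0],"rotation":[0,0,0]},{"translation":[0,-0.001,0],"rotation":[0,0,0]},{"translation":[0,-0.001,0],"rotation":[0,0,0]},{"translation":[0,-0.001,0],"rotation":[0,0,0]},{"translation":[0,-0.001,0],"rotation":[0,0,0]},{"translation":[0,-0.001,0],"rotation":[0,0,0]},{"translation":[0,-0.001,0],"rotation":[0,0,0]},{"translation":[0,-0.001,0],"rotation":[0,0,0]}]'

```text
t: 25.63
eef_pos: [0.5302, -0.136, 0.0238]
ee_rot: [-3.141, 0.001, -1.523]
force: [-0.1, 6.9, 1.1]
width: 0.0005
gripper_force: 3.5
```

Force is rising with no motion, so the lid is against the stop. I back off, lift away and look.

Call:
apply_moves --steps '[{"translation":[0,0.01,0],"rotation":[0,0,0]},{"translation":[-0.001,0.03,0],"rotation":[0,0,0]},{"translation":[-0.003,0.08,0.03],"rotation":[0,0,0]},{"translation":[-0.006,0.13,0.1],"rotation":[0,0,0]},{"translation":[-0.04,0.16,0.2],"rotation":[0,0,0]},{"translation":[-0.1,0.18,0.3],"rotation":[0,0,0]},{"translation":[-0.16,0.2,0.4],"rotation":[0,0,0]},{"translation":[-0.22,0.25,0.5],"rotation":[0,0,0]},{"translation":[-0.28,0.35,0.6],"rotation":[0,0,0]},{"translation":[-0.3,0.45,0.65],"rotation":[0,0,0]}]'

```text
t: 26.47
eef_pos: [0.4541, -0.0237, 0.1898]
ee_rot: [-3.138, 0.001, -1.524]
force: [1.5, 0.6, 0.3]
width: 0.0007
gripper_force: 0.0
```

```bash
python3 casefit.py | head -1; python3 lidfit.py .533 -.207 -1.523 .030; python3 -c "
from h import *
a=grab_frame('scene')[205:280,250:330];b=grab_frame('top')[165:225,245:325]
cv2.imwrite('pics/s6.png',np.hstack([cv2.resize(a,(440,412),interpolation=2),cv2.resize(b,(360,412),interpolation=2)]))"
```

```text
case {'both': ([0.5329, -0.2126, -1.5196], np.float64(216.4)), 'scene': ([0.5328, -0.2127, -1.5232], np.float64(88.9)), 'top': ([0.5368, -0.2135, -1.4935], np.float64(125.9))}
{'both': ([0.5358, -0.205, -1.5309], np.float64(315.9)), 'scene': ([0.5394, -0.2022, -1.532], np.float64(204.7)), 'top': ([0.536, -0.2057, -1.5309], np.float64(105.5))}
```

View pics/s6.png

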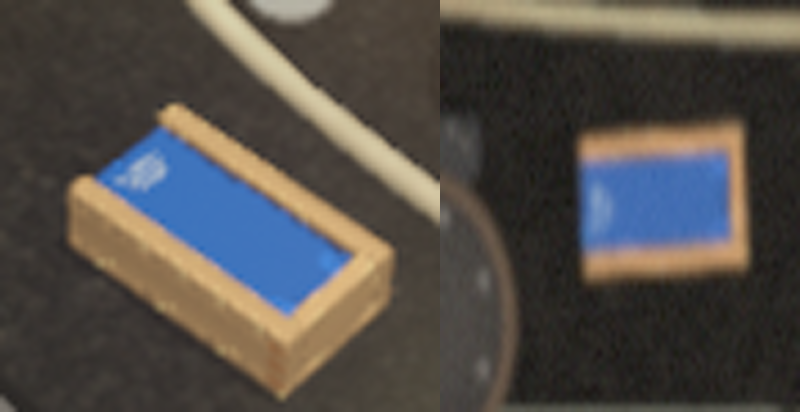

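The lid fills the case. Its outer end is flush with the mouth, at (585,200) in the top crop, and the case is where it started.

```bash
python3 -c "
from station import *
print(job_done())"
```

```text
the job is handed in; nothing more can be done
None
```

The blue lid is in the case grooves, pushed home against the stop and flush with the front as far as the cameras show (about 1 mm); the case hasn't measurably moved, and the job was handed in at about 27 s of the 69 s limit.

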